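# Set the varnish spray gun's pattern knob and prove its trigger

### The arm

A 7-joint arm with a two-finger parallel gripper is mounted at the origin on the work surface. World frame = base frame: x ahead of the robot, y to its left, z up, the work surface at z = 0. Lengths are in m, angles in rad, forces in N, time in s.
With the tool pointing down it reaches from about 0.4 to 0.75 m from the base axis. Payload 19.5 kg.
Tool frame: the origin (TCP) lies at the very end of the fingers, on their centre line; the grasp point (between the pads) lies 19 mm behind it (tcp_to_grasp is the distance from the TCP to the grasp point, in m); z points along the fingers, y is the line along which they close (so a half turn about z gives the same grasp; the last joint's range is limited). The gripper opens to 85 mm and grips with 20 to 120 N. Pads are 22 mm wide; open, the fingers measure 114 mm over their backs; the gripper's body (76 mm by 85 mm) begins 54 mm behind the grasp point. The pads swing forward as they close: fully open they stand 13 mm farther back than shut.
Start: joints at [1.062, 0.707, -0.028, 1.485, 0.022, 0.951, -0.075], TCP at [0.259, -0.513, 0.21] pointing down, gripper open.
Joint ranges: [-2.71, 2.71], [-0.32, 2.16], [-1.57, 1.52], [0, 2.45], [-1.46, 4.6], [0, 2.02], [-2.83, 2.83]. Speed limits (rad/s): [1.89, 1.89, 2.57, 2.57, 3.01, 3.01, 3.01].

### API

Orientations are given as a unit quaternion [w, x, y, z].
In Python, from workcell import get_obs, grab_frame, hand_in, tcp_to_grasp gives the robot as it stands. The module is installed in compiled form; this text tells all that it offers.
- The arm moves only by the tool servo_tool, never from a script. Its argument "targets" is a list of rows, each an object with "dp": the shift along the tool's x, y, z in m, a list of three; "delta_rot": the turn, a rotation vector about the tool's x, y, z in degrees, a list of three; "jaw": the closure, from 0 (fully open) to 1 (shut). In form: [{"dp": [dx, dy, dz], "delta_rot": [rx, ry, rz], "jaw": jaw}, ...]. A call has 1 to 8 rows; each row is the pose to reach, as a shift and turn from the pose commanded when the call began, along the tool's axes at that moment; what a row does not reach only later rows make up. A row lasts 1/10 s, in which the tool goes at most 50 mm and 8.59 degrees, less where a joint would pass 70% of its speed; a pose out of reach is approached as far as the arm can. A call with a gripper value outside its range is refused whole. The fingers move at their own pace and stop on an object; "grip_force" is the grip in N (left out, the last holds). Time passes only in rows, so rows that repeat a pose let the fingers close. It gives the time, the measured TCP pose, the force, the opening and the grip force at its end, in the units of the state.
- get_obs(): the state, without advancing time (a new reading comes with each control period).
- grab_frame(name): name is "side" or "top" or "wrist"; returns a dict with "image" (480x640x3 uint8, blue, green, red), "fx", "fy", "cx", "cy" (pixels), "k1" (the pictures are not rectified: a ray, as slopes to the right and down, at radius r is drawn at 1 + k1 r^2 times it, then the intrinsics apply), "pose" (4x4, takes a point from camera to world coordinates). Camera axes: x right, y down, z forward; pixel columns grow to the right and rows downward; lengths in m; the calibration is good to about 2 mm. A picture is of the moment at which its call begins. There is no depth.
- hand_in(): hands the job in; it is judged then, once.
The state is a dict: "clock": time; "qpos": joint angles; "qd": joint speeds; "joint_efforts": joint torques, N m; "tool_pos": TCP position; "orientation": TCP orientation; "ft_force": force on the tool from outside, world axes, zero at the start; "wrist_torque": the same for the moment, N m; "grip_width": finger opening in m; "grip_force": force on a finger pad.
Only numpy, scipy, OpenCV 4.12 (cv2) and the standard library are available. Lean on these libraries where they do the work, as an engineer would, in place of code of your own. Each camera call takes 0.05 s, during which the arm holds its last target. There are 200 camera calls.

### The job

The varnish spray gun lies on its side in the sloping cradle. Turn its pointer knob counter-clockwise (seen from above the knob) until the knob's pointed nose lines up with the raised mark on the ring beneath it, and let go of the knob; then squeeze the trigger fully back against the handle to its stop, hold it a moment and release it. Leave the mark ring and the things standing around as they are.

Things in the scene. Friction and masses are not known exactly. Their poses are not given: they have to be found in the camera images.
- gun: Aluminium spray gun on its side, fixed on a sloping board that leans 20 degrees towards the gun's -x (away from the robot). Origin: centre of the board's top face; z square out of the board (axis of knob and trigger), y to the nozzle, x up the slope. Barrel 32 mm thick along y at x 45, z 34 mm. Handle from the barrel to x -100, y -58 to -30, z 19 to 49 mm; 19 mm free below it
- fan_knob (a joint): angle of the black pointer knob in rad about the gun's z: 0 when its nose points along the gun's +x, growing counter-clockwise seen from above; stops at 0 and 4.2; stiff enough to stay where left (0.06 N m)
- knob_grip (a point): on the knob's axis, mid bar, at the height to grip (gun x 45, y 25, z 86 mm). x axis points to the nose, z along the axis. Black knob: 36 mm disc with an upright bar on it, 14 mm wide, 40 mm long, 32 mm tall; bar top 7 mm above this point, disc top 23 mm below. One end of the bar is pointed (the nose, pale line on top), the other square
- knob_tip (a point): point under the tip of the knob's nose, 22 mm from the axis; it turns with the knob
- index_ring (a joint): angle of the raised mark in rad, same zero and sense as fan_knob: the knob is set when both joints read the same. The ring is very stiff and is not to be turned
- index_mark (a point): the place where knob_tip comes to lie when the knob is set: 22 mm from the axis, beside the small pale raised mark (10 x 5 mm) at the rim of the dark 66 mm ring under the knob
- trigger (a joint): trigger angle in rad: 0 released, 0.2 fully squeezed (stop); sprung, about 4 N at first and 10 N at the stop, at trigger_front
- trigger_front (a point): middle of the front (+y) face of the steel trigger, 70 mm from its hinge, gun x -35, y +2, z 34 mm when released; moves 14 mm towards -y to the stop. The trigger is a flat bar 8 mm thick (y), 24 mm wide (z 22 to 46 mm), 100 mm long, hinged about the gun's z at the barrel
- grip_back (a point): point on the back (-y) face of the fixed handle, across from trigger_front: the two are 60 mm apart released, 46 mm squeezed. Free space on both outer sides
- bottle: amber bottle, 50 mm diameter, 110 mm tall, standing beside the cradle; origin at the centre of its underside. Not to be disturbed
- cup: white cup, 76 mm diameter at the rim, 95 mm tall, standing beside the cradle; origin at the centre of its underside. Not to be disturbed
- figure: turned wooden figure, 52 mm diameter, 150 mm tall, standing beside the cradle; origin at the centre of its underside. Not to be disturbed

How it is judged:
On the way, in this order (a step that is already met when the one before it is completed fails the run):
1. the knob's nose is lined up with the mark (within about 8 degrees) and the knob is let go (distance between knob_tip and index_mark below 0.003 m and contact force between each of the arm, the fingers and gun below 0.2 N), for 0.2 s.
2. the trigger is squeezed to its stop and held for 0.3 s (value of joint trigger above 0.17 rad), for 0.3 s.
At the end, for the whole second after the job is handed in: the knob's nose still points at the mark (knob_tip within 3 mm of index_mark, about 8 degrees) and the trigger is released (below 0.02 rad) (distance between knob_tip and index_mark below 0.003 m and value of joint trigger below 0.02 rad); the robot touches nothing.
It fails at once if the mark ring is turned (mark moved over 3 mm) (distance of index_mark from where it was at the start of the episode above 0.003 m).
It fails at once if the bottle, cup or figure is pushed more than 30 mm or tipped (distance of any of bottle, cup, figure from where it was at the start of the episode above 0.03 m or angle between any of bottle, cup, figure's own z axis and vertical above 0.4 rad).
It also fails if it takes over 64 s, if anything falls off the work surface, if the arm or the gripper's body presses on something with over 40 N, if the wrist force passes 120 N, or if a joint passes its speed limit or range.

## Working session

There is one attempt and no reset: what is moved stays moved. The work goes in short steps, Python scripts to look and compute and a tool call to move; the robot and the scene stay as the last step left them, time stands still between calls to the robot, and variables do not carry over. Pictures are saved under pics/ and viewed, at most 10 in all, crops included, and the job is handed in when it is done.

Besides the shell and the picture viewer there is one more tool, called after "Emit:" in YAML: its name, and indented under it one key for each argument. servo_tool: Moves the arm, as the interface text tells. Its arguments: {"type":"object","properties":{"targets":{"type":"array"},"grip_force":{"type":"number"}},"required":["targets"]}

```bash
mkdir -p pics; python3 - <<'E'
from workcell import *
import cv2,numpy as np
print(get_obs(), tcp_to_grasp)
for n in ["top","side"]:
    f=grab_frame(n); cv2.imwrite(f"pics/{n}0.png",f["image"]); print(n,{k:v for k,v in f.items() if k!="image"})
E
```

```text
{'clock': 0.0, 'qpos': array([ 1.06229724,  0.70711454, -0.02765798,  1.48496491,  0.02205326,
        0.95089776, -0.07548771]), 'qd': array([-7.37708249e-04,  4.46594197e-05,  1.53741183e-03,  1.99523556e-03,
       -2.07689394e-03, -6.57011293e-04, -9.01549367e-04]), 'joint_efforts': array([-3.07886648e-05, -8.83221173e+01,  1.23488054e+00, -2.36165214e+01,
        1.70215743e-02,  6.66515800e-03, -4.09630090e-06]), 'tool_pos': array([ 0.25864967, -0.51323733,  0.20982852]), 'orientation': array([-5.19200550e-04,  9.72877059e-01,  2.31322147e-01, -1.49501064e-04]), 'ft_force': array([-0.06399355,  0.7852348 ,  0.26031897]), 'wrist_torque': array([0.07362073, 0.03654416, 0.00410974]), 'grip_force': 0.0, 'grip_width': 0.08567461652939833} 0.0187
top {'fx': 439.68683141830803, 'fy': 439.68683141830803, 'cx': 320.69334723460565, 'cy': 237.5334387594228, 'k1': -0.028734161258164102, 'pose': array([[-0.02932912, -0.99141234,  0.12744168,  0.47605132],
       [-0.99949811,  0.03061475,  0.00814046,  0.01903169],
       [-0.01197215, -0.12713896, -0.99181266,  1.07049796],
       [ 0.        ,  0.        ,  0.        ,  1.        ]])}
side {'fx': 506.31152907095634, 'fy': 506.31152907095634, 'cx': 320.82819821538993, 'cy': 248.5883950678355, 'k1': -0.0389133959937858, 'pose': array([[-0.99509051, -0.06152283,  0.07752297,  0.53267818],
       [-0.09795711,  0.72398682, -0.68282318,  0.69510854],
       [-0.0141164 , -0.68706479, -0.72645901,  0.80727057],
       [ 0.        ,  0.        ,  0.        ,  1.        ]])}
```

View pics/top0.png

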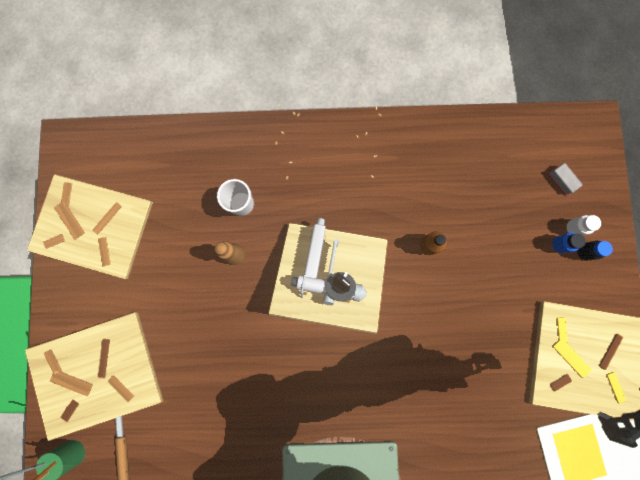

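View pics/side0.png

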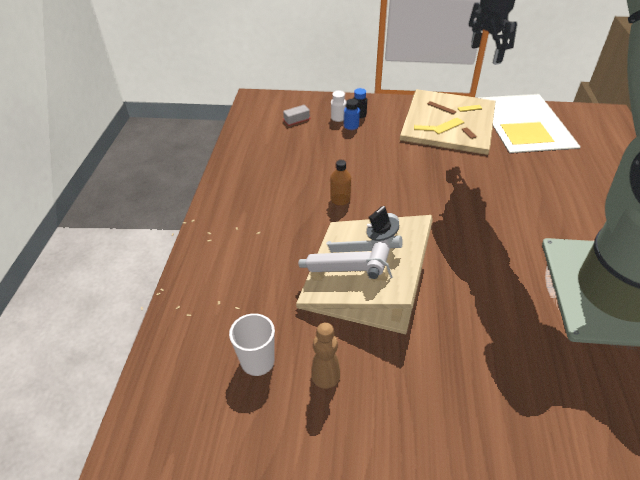

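```bash
python3 - <<'E'
import cv2,numpy as np
t=cv2.imread("pics/top0.png")[210:340,260:400]; s=cv2.imread("pics/side0.png")[195:335,290:440]
cv2.imwrite("pics/c0.png",np.hstack([cv2.resize(t,(400*140//140,371*1),interpolation=2),cv2.resize(s,(397,371),interpolation=2)]))
k=cv2.imread("pics/top0.png")[265:310,315:375]
s=cv2.imread("pics/side0.png")[200:245,355:415]
E
```

```text
(no output)
```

View pics/c0.png

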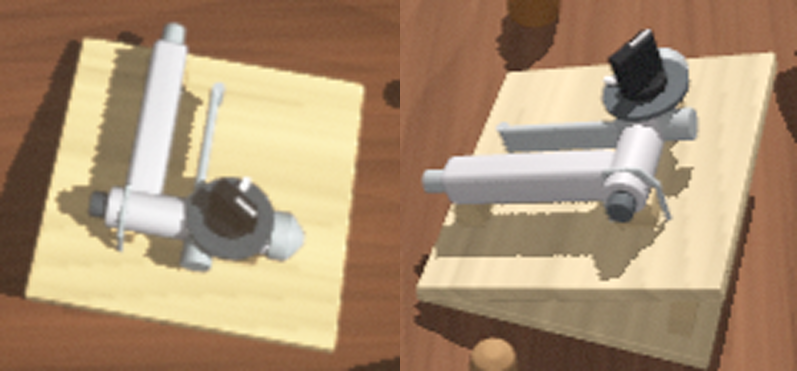

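```bash
cat > h.py <<'E'
from workcell import *
import numpy as np, cv2
from scipy.optimize import least_squares
from scipy.spatial.transform import Rotation as R
def proj(f,P):
    T=np.linalg.inv(f["pose"]); c=np.atleast_2d(P)@T[:3,:3].T+T[:3,3]
    s=c[:,:2]/c[:,2:]; s=s*(1+f["k1"]*(s**2).sum(1,keepdims=True))
    return s*[f["fx"],f["fy"]]+[f["cx"],f["cy"]]
def gunR(yaw,tilt=np.radians(20)):
    # untilted: x=-X,y=-Y ; x goes up slope
    return R.from_euler('z',np.pi+yaw)*R.from_euler('y',-tilt)
def quat(o): return R.from_quat(np.roll(o["orientation"],-1))
def save(f,name,box,size):
    x0,y0,x1,y1=box; cv2.imwrite(name,cv2.resize(f["image"][y0:y1,x0:x1],size,interpolation=cv2.INTER_CUBIC))
E
python3 - <<'E'
from h import *
t=grab_frame("top");s=grab_frame("side");w=grab_frame("wrist")
ct=np.array([[289.05,223.3],[387.4,240.5],[376.9,332.5],[268.8,313.6]])
cs=np.array([[296.8,303.3],[331.6,222.2],[431.7,215],[410.9,304.4]])
sg=np.array([[-1,-1],[-1,1],[1,1],[1,-1]])
def res(p,tilt=True):
    C=np.c_[sg*p[4:6],np.zeros(4)]; W=gunR(p[3],p[6]).apply(C)+p[:3]
    return np.r_[(proj(t,W)-ct).ravel(),(proj(s,W)-cs).ravel(),(p[6]-np.radians(20))*200]
r=least_squares(res,[.4,0,.06,0,.1,.1,.35]); p=r.x
print(p,np.degrees(p[[3,6]]),r.fun.round(1))
G=gunR(p[3],np.radians(20))
for n,q in dict(knobtop=[45,25,93],ring=[45,25,55],handleend=[-100,-44,34],trig=[-65,-2,34]).items():
    W=G.apply(np.array(q)/1e3)+p[:3]; print(n,W,proj(t,W),proj(s,W))
o=get_obs(); print("cam in tool",np.round(quat(o).inv().apply(w["pose"][:3,3]-o["tool_pos"]),3)); print(np.round(quat(o).inv().as_matrix()@w["pose"][:3,:3],3)); print(w["fx"])
for nm,px in [("fig top",(222,248)),("cup",(235,198)),("bottle",(439,240))]:
    pass
E
```

```text
[ 0.51917321  0.00671522  0.05553868 -0.20262919  0.11456852  0.12007536
  0.34884236] [-11.60979731  19.98719503] [ 0.3 -0.  -0.2 -0.5  0.  -0.1 -0.1 -0.5  0.3  0.3  0.2 -0.1  0.3 -0.1
  0.2  0.1 -0. ]
knobtop [ 0.50387816 -0.0156646   0.158321  ] [[342.37251291 279.80558944]] [[377.78082974 213.10157877]]
ring [ 0.49114729 -0.01304906  0.12261268] [[340.74625416 286.33073624]] [[383.11736796 228.02353846]]
handleend [0.63146551 0.02856391 0.05328622] [[319.87815935 227.07940267]] [[309.62260629 263.31252699]]
trig [ 0.59079685 -0.005958    0.06525692] [[335.31960631 243.30633082]] [[331.38546387 247.93110363]]
cam in tool [ 0.084 -0.    -0.163]
[[ 0.    -0.946 -0.325]
 [ 1.     0.    -0.001]
 [ 0.001 -0.325  0.946]]
347.779498001731
```

```bash
cat >> h.py <<'E'
P0=np.array([.51917,.00672,.05554]); G=gunR(np.radians(-11.61))
def goal(q,theta):
    """tool with z=-gun z, tool x along gun angle theta(deg); TCP at gun q (mm)"""
    th=np.radians(theta); x=np.array([np.cos(th),np.sin(th),0]); z=np.array([0,0,-1.]); y=np.cross(z,x)
    return G.apply(np.array(q)/1e3)+P0, G*R.from_matrix(np.c_[x,y,z])
def move(q,theta):
    o=get_obs(); p,r=goal(q,theta); T=quat(o)
    print("dp",T.inv().apply(p-o["tool_pos"]).round(4),"rot",np.degrees((T.inv()*r).as_rotvec()).round(2),"t",o["clock"])
def where():
    o=get_obs(); T=G.inv()*quat(o); x=T.apply([1,0,0])
    print("gun mm",(G.inv().apply(o["tool_pos"]-P0)*1e3).round(1),"theta",np.degrees(np.arctan2(x[1],x[0])).round(1),"zax",T.apply([0,0,1]).round(3),"w",o["grip_width"].round(4),"q",o["qpos"].round(2))
E
python3 -c "
from h import *
move([45,25,176],240);where()"
```

```text
dp [ 0.4652 -0.3166 -0.0261] rot [ 15.19 -13.16 -21.42] t 0.25Traceback (most recent call last):
  File "<string>", line 3, in <module>
    move([45,25,176],240);where()
                          ~~~~~^^
  File "h.py", line 25, in where
    print("gun mm",(G.inv().apply(o["tool_pos"]-P0)*1e3).round(1),"theta",np.degrees(np.arctan2(x[1],x[0])).round(1),"zax",T.apply([0,0,1]).round(3),"w",o["grip_width"].round(4),"q",o["qpos"].round(2))
                                                                                                                                                         ^^^^^^^^^^^^^^^^^^^^^
AttributeError: 'float' object has no attribute 'round'
```

Emit:
servo_tool:
  targets:
    - {"dp":[0.04,-0.03,-0.03],"delta_rot":[0,0,0],"jaw":0}
    - {"dp":[0.08,-0.055,-0.05],"delta_rot":[0,0,0],"jaw":0}
    - {"dp":[0.465,-0.317,-0.05],"delta_rot":[15.2,-13.2,-21.4],"jaw":0}
    - {"dp":[0.465,-0.317,-0.05],"delta_rot":[15.2,-13.2,-21.4],"jaw":0}
    - {"dp":[0.465,-0.317,-0.05],"delta_rot":[15.2,-13.2,-21.4],"jaw":0}
    - {"dp":[0.465,-0.317,-0.05],"delta_rot":[15.2,-13.2,-21.4],"jaw":0}
    - {"dp":[0.465,-0.317,-0.05],"delta_rot":[15.2,-13.2,-21.4],"jaw":0}
    - {"dp":[0.465,-0.317,-0.05],"delta_rot":[15.2,-13.2,-21.4],"jaw":0}

```text
clock: 1.05
tool_pos: [0.4475, -0.1714, 0.2586]
orientation: [-0.102, 0.898, 0.404, -0.141]
ft_force: [0.9, -0.3, -0.1]
grip_width: 0.0856
grip_force: 0.0
```

```bash
sed -i 's/o\["grip_width"\].round(4)/round(o["grip_width"],4)/' h.py; python3 -c "
from h import *
move([45,25,176],240);where()"
```

```text
dp [ 0.1703 -0.0328  0.0029] rot [-0.03  0.07 -0.  ] t 1.05
gun mm [101.7 188.9 179.1] theta -120.0 zax [ 0.001  0.001 -1.   ] w 0.0856 q [ 0.32  0.7  -0.08  1.37  0.07  1.42 -0.5 ]
```

Emit:
servo_tool:
  targets:
    - {"dp":[0.17,-0.033,0.003],"delta_rot":[0,0,0],"jaw":0}
    - {"dp":[0.17,-0.033,0.003],"delta_rot":[0,0,0],"jaw":0}
    - {"dp":[0.17,-0.033,0.003],"delta_rot":[0,0,0],"jaw":0}
    - {"dp":[0.17,-0.033,0.003],"delta_rot":[0,0,0],"jaw":0}
    - {"dp":[0.17,-0.033,0.003],"delta_rot":[0,0,0],"jaw":0}
    - {"dp":[0.17,-0.033,0.003],"delta_rot":[0,0,0],"jaw":0}

```text
clock: 1.65
tool_pos: [0.5305, -0.0238, 0.2364]
orientation: [-0.101, 0.898, 0.404, -0.141]
ft_force: [0.5, -0.3, -0.2]
grip_width: 0.0852
grip_force: 0.0
```

```bash
python3 -c "
from h import *
where()
f=grab_frame('wrist'); cv2.imwrite('pics/w1.png',f['image'])
Q=lambda *q: proj(f,G.apply(np.array(q)/1e3)+P0).round(1)
print(Q(45,25,93),Q(45,25,63),Q(45,25,58))
"
```

```text
gun mm [ 45.6  27.6 175.8] theta -120.0 zax [ 0.001  0.001 -1.   ] w 0.0852 q [ 0.06  0.82 -0.1   1.19 -0.    1.48 -0.74]
[[318.2 231.3]] [[318.3 219.9]] [[318.3 218.2]]
```

View pics/w1.png

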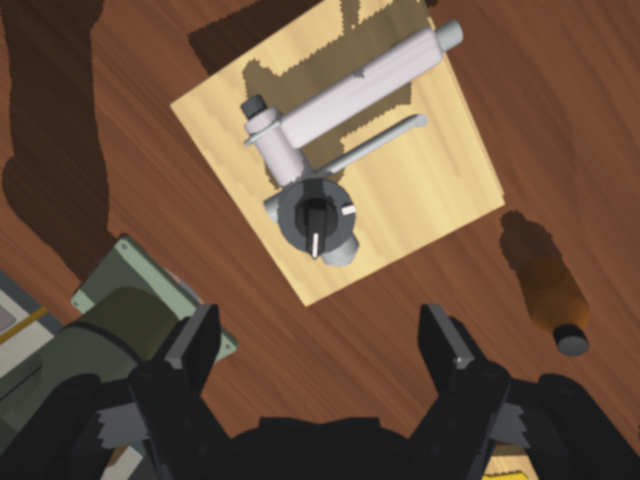

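```bash
cat >> h.py <<'E'
def ongun(f,px,z):
    """gun xy (mm) of pixel on plane gun z (mm)"""
    px=np.atleast_2d(np.float64(px)); K=np.array([[f["fx"],0,f["cx"]],[0,f["fy"],f["cy"]],[0,0,1]])
    s=cv2.undistortPoints(px[:,None],K,np.array([f["k1"],0,0,0]))[:,0]
    d=G.inv().apply(np.c_[s,np.ones(len(s))]@f["pose"][:3,:3].T); c=G.inv().apply(f["pose"][:3,3]-P0)*1e3
    return c[:2]+d[:,:2]*((z-c[2])/d[:,2:])
E
python3 - <<'E'
from h import *
f=grab_frame("wrist"); save(f,"pics/w2.png",(265,170,365,270),(600,600))
b=f["image"].min(2); m=((b>170)).astype(np.uint8)
# mark and line: bright blobs in ROI near ring
roi=np.zeros_like(m); cv2.circle(roi,(317,222),44,1,-1)
n,l,st,c=cv2.connectedComponentsWithStats(m*roi)
for i in range(1,n):
    if st[i,4]>8: print(st[i],c[i].round(1),"z93",ongun(f,c[i],93),"z58",ongun(f,c[i],58))
E
```

```text
[342 205  14   9  89] [348.2 208.9] z93 [[17.41972778 21.74086585]] z58 [[19.397915   31.19102444]]
[274 210   2  12  21] [274.6 216.1] z93 [[66.93141777 -0.52487819]] z58 [[75.93865649  5.76426809]]
[313 233   4  23  80] [314.4 244.1] z93 [[52.61270743 33.14113674]] z58 [[59.58715445 44.20976344]]
[325 246  23  18 228] [335.9 254.9] z93 [[42.87529269 48.96782729]] z58 [[48.46734316 62.28332989]]
```

View pics/w2.png

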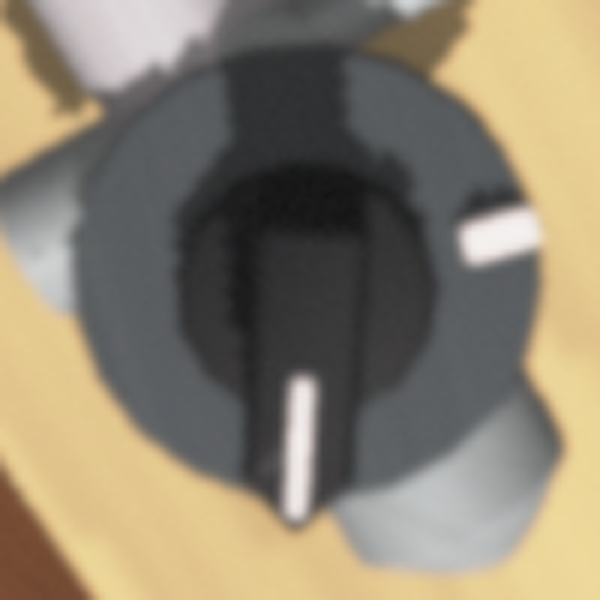

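```bash
python3 - <<'E'
from h import *
f=grab_frame("wrist"); c=lambda x,y:(265+x/6,170+y/6)
e=ongun(f,[c(302,378),c(296,520)],93); d=e[1]-e[0]; print("line",e,np.degrees(np.arctan2(d[1],d[0])))
m=ongun(f,[c(467,248),c(540,228)],60);d=m[0]-m[1]; print("mark",m,np.degrees(np.arctan2(-d[1],-d[0])))
for z in (55,58): print("ring c",ongun(f,[c(308,270)],z))
rim=[c(75,270),c(542,270),c(305,45),c(130,410),c(480,130)]
r=ongun(f,rim,56);s=least_squares(lambda p:np.hypot(*(r-p[:2]).T)-33,[45,25]); print(s.x,s.fun)
for M in m: print(np.degrees(np.arctan2(*(M-s.x)[::-1])))
where();move([44,24,86-19],240);move([44,24,86-19],230)
E
```

```text
line [[47.59120818 26.06783755]
 [57.90934197 42.2161066 ]] 57.4229593940212
mark [[24.13141803 30.55895403]
 [14.03464488 33.11090854]] 165.81558396475066
ring c [[45.51496291 23.4426098 ]]
ring c [[45.07235112 22.72641626]]
[46.10169126 24.47519283] [-0.11378268  0.02170077  0.21064958 -0.73207767 -0.96663247]
164.52212349937992
164.92771320419757
gun mm [ 45.7  28.5 176.3] theta -120.1 zax [-0.     0.001 -1.   ] w 0.0858 q [ 0.06  0.82 -0.1   1.19 -0.    1.48 -0.74]
dp [ 0.0048 -0.0008  0.1093] rot [ 0.02  0.03 -0.12] t 1.8
dp [ 0.0048 -0.0008  0.1093] rot [0.02 0.03 9.88] t 1.8
```

```bash
python3 - <<'E'
from h import *
move([45.8,24.2,68],237.4)
E
```

```text
dp [ 0.0037 -0.0023  0.1083] rot [0.02 0.03 2.48] t 1.8
```

Emit:
servo_tool:
  targets:
    - {"dp":[0.0037,-0.0023,0],"delta_rot":[0,0,2.5],"jaw":0}
    - {"dp":[0.0037,-0.0023,0.03],"delta_rot":[0,0,2.5],"jaw":0.2}
    - {"dp":[0.0037,-0.0023,0.06],"delta_rot":[0,0,2.5],"jaw":0.3}
    - {"dp":[0.0037,-0.0023,0.08],"delta_rot":[0,0,2.5],"jaw":0.4}
    - {"dp":[0.0037,-0.0023,0.1],"delta_rot":[0,0,2.5],"jaw":0.4}
    - {"dp":[0.0037,-0.0023,0.108],"delta_rot":[0,0,2.5],"jaw":0.4}
    - {"dp":[0.0037,-0.0023,0.108],"delta_rot":[0,0,2.5],"jaw":0.4}
    - {"dp":[0.0037,-0.0023,0.108],"delta_rot":[0,0,2.5],"jaw":0.4}
  grip_force: 25

```text
clock: 2.6
tool_pos: [0.4957, -0.0123, 0.1359]
orientation: [-0.098, 0.907, 0.384, -0.143]
ft_force: [0.5, 0.0, 1.0]
grip_width: 0.0513
grip_force: 0.0
```

```bash
python3 - <<'E'
from h import *
where(); move([45.8,24.2,68],237.4)
f=grab_frame("wrist"); save(f,"pics/w3.png",(160,130,480,370),(640,480))
E
```

```text
gun mm [45.5 23.4 69. ] theta -122.6 zax [-0.001  0.    -1.   ] w 0.0513 q [ 0.05  0.87 -0.09  1.47 -0.01  1.14 -0.79]
dp [-0.0008  0.0002  0.001 ] rot [ 0.05 -0.    0.04] t 2.6
```

View pics/w3.png

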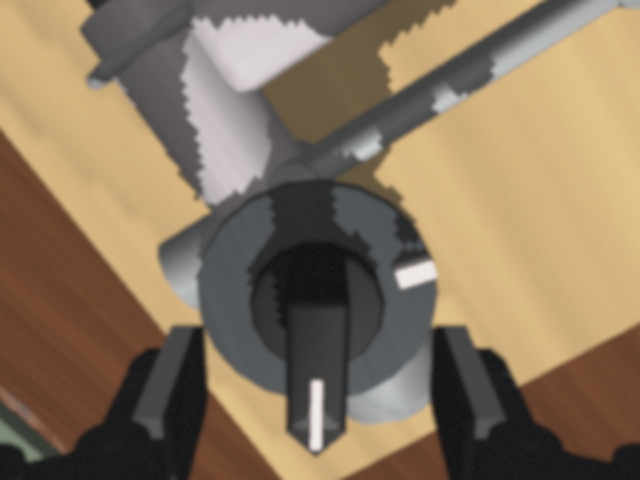

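Emit:
servo_tool:
  targets:
    - {"dp":[0,0,0.001],"delta_rot":[0,0,0],"jaw":0.6}
    - {"dp":[0,0,0.001],"delta_rot":[0,0,0],"jaw":0.8}
    - {"dp":[0,0,0.001],"delta_rot":[0,0,0],"jaw":1}
    - {"dp":[0,0,0.001],"delta_rot":[0,0,0],"jaw":1}
    - {"dp":[0,0,0.001],"delta_rot":[0,0,0],"jaw":1}
    - {"dp":[0,0,0.001],"delta_rot":[0,0,0],"jaw":1}
    - {"dp":[0,0,0.001],"delta_rot":[0,0,0],"jaw":1}
  grip_force: 25

```text
clock: 3.35
tool_pos: [0.495, -0.0119, 0.1345]
orientation: [-0.098, 0.907, 0.384, -0.143]
ft_force: [0.2, 0.2, 6.3]
grip_width: 0.0133
grip_force: 27.9
```

```bash
python3 -c "
from h import *
where();o=get_obs();print(o['ft_force'],o['wrist_torque'],o['grip_force'])"
```

```text
gun mm [45.8 23.1 67.4] theta -122.5 zax [-0.     0.001 -1.   ] w 0.0133 q [ 0.05  0.87 -0.09  1.47 -0.01  1.14 -0.79]
[0.20879111 0.18778537 6.27401964] [ 0.03255991 -0.03499199  0.01214448] 27.924568355083466
```

Emit:
servo_tool:
  targets:
    - {"dp":[0,0,-0.002],"delta_rot":[0,0,-2],"jaw":1}
    - {"dp":[0,0,-0.002],"delta_rot":[0,0,-8],"jaw":1}
    - {"dp":[0,0,-0.002],"delta_rot":[0,0,-14],"jaw":1}
    - {"dp":[0,0,-0.002],"delta_rot":[0,0,-20],"jaw":1}
    - {"dp":[0,0,-0.002],"delta_rot":[0,0,-26],"jaw":1}
    - {"dp":[0,0,-0.002],"delta_rot":[0,0,-32],"jaw":1}
    - {"dp":[0,0,-0.002],"delta_rot":[0,0,-36],"jaw":1}
    - {"dp":[0,0,-0.002],"delta_rot":[0,0,-36],"jaw":1}

```text
clock: 4.15
tool_pos: [0.4948, -0.012, 0.1352]
orientation: [-0.139, 0.743, 0.646, -0.106]
ft_force: [-3.4, 3.2, -22.5]
grip_width: 0.0132
grip_force: 26.4
```

```bash
python3 -c "
from h import *
where();o=get_obs();print(o['ft_force'],o['wrist_torque'],o['grip_force'])"
```

```text
gun mm [46.2 23.3 68. ] theta -86.4 zax [ 0.002  0.001 -1.   ] w 0.0132 q [ 0.14  0.88 -0.29  1.47  0.14  1.16 -0.3 ]
[ -3.39646697   3.15392624 -22.49689644] [ 0.12421689 -1.18974714 -0.07287313] 26.36128932237625
```

Emit:
servo_tool:
  targets:
    - {"dp":[0,0,0.0012],"delta_rot":[0,0,-4],"jaw":1}
    - {"dp":[0,0,0.0012],"delta_rot":[0,0,-10],"jaw":1}
    - {"dp":[0,0,0.0012],"delta_rot":[0,0,-16],"jaw":1}
    - {"dp":[0,0,0.0012],"delta_rot":[0,0,-22],"jaw":1}
    - {"dp":[0,0,0.0012],"delta_rot":[0,0,-28],"jaw":1}
    - {"dp":[0,0,0.0012],"delta_rot":[0,0,-34],"jaw":1}
    - {"dp":[0,0,0.0012],"delta_rot":[0,0,-40],"jaw":1}
    - {"dp":[0,0,0.0012],"delta_rot":[0,0,-40],"jaw":1}

```text
clock: 4.95
tool_pos: [0.4949, -0.0121, 0.1351]
orientation: [-0.166, 0.478, 0.861, -0.053]
ft_force: [-4.1, 1.4, -3.3]
grip_width: 0.013
grip_force: 28.6
```

```bash
python3 -c "
from h import *
where();o=get_obs();print(o['ft_force'],o['wrist_torque'],o['grip_force'])"
```

```text
gun mm [46.  23.3 67.9] theta -46.5 zax [ 0.001  0.001 -1.   ] w 0.013 q [ 0.24  0.91 -0.51  1.46  0.29  1.2   0.24]
[-4.05104506  1.36826847 -3.29230064] [-0.02279808  0.09904326  0.00340374] 28.5582035779953
```

Emit:
servo_tool:
  targets:
    - {"dp":[0,0,0],"delta_rot":[0,0,-6],"jaw":1}
    - {"dp":[0,0,0],"delta_rot":[0,0,-12],"jaw":1}
    - {"dp":[0,0,0],"delta_rot":[0,0,-18],"jaw":1}
    - {"dp":[0,0,0],"delta_rot":[0,0,-24],"jaw":1}
    - {"dp":[0,0,0],"delta_rot":[0,0,-29],"jaw":1}
    - {"dp":[0,0,0],"delta_rot":[0,0,-31.5],"jaw":1}
    - {"dp":[0,0,0],"delta_rot":[0,0,-31.5],"jaw":1}
    - {"dp":[0,0,0],"delta_rot":[0,0,-31.5],"jaw":1}

```text
clock: 5.75
tool_pos: [0.4949, -0.0121, 0.135]
orientation: [-0.174, 0.229, 0.958, -0.006]
ft_force: [-3.8, -0.3, -3.3]
grip_width: 0.0133
grip_force: 28.6
```

```bash
python3 -c "
from h import *
where();o=get_obs();print(o['ft_force'],o['wrist_torque'],o['grip_force'])
f=grab_frame('wrist'); save(f,'pics/w4.png',(160,130,480,370),(640,480))"
```

```text
gun mm [46.  23.3 67.9] theta -15.3 zax [ 0.001  0.001 -1.   ] w 0.0133 q [ 0.31  0.94 -0.67  1.46  0.41  1.24  0.68]
[-3.81763716 -0.25433015 -3.31941237] [-0.26690616  0.28364701  0.22293862] 28.580508828163147
```

View pics/w4.png

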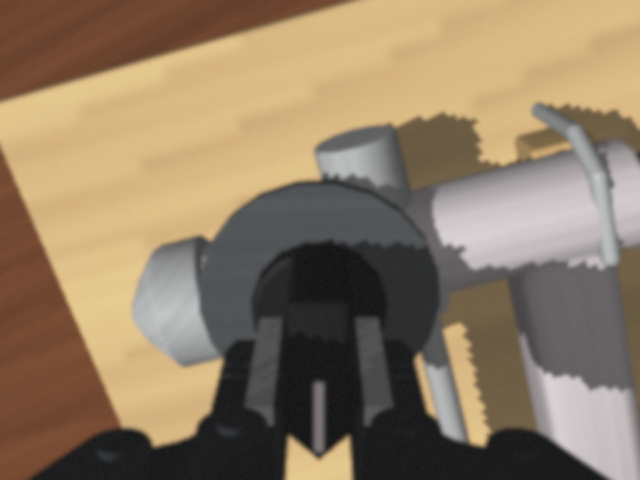

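Emit:
servo_tool:
  targets:
    - {"dp":[0,0,0],"delta_rot":[0,0,0],"jaw":0.8}
    - {"dp":[0,0,0],"delta_rot":[0,0,0],"jaw":0.6}
    - {"dp":[0,0,0],"delta_rot":[0,0,0],"jaw":0.5}
    - {"dp":[0,0,0],"delta_rot":[0,0,0],"jaw":0.5}
    - {"dp":[0,0,-0.04],"delta_rot":[0,0,0],"jaw":0.5}
    - {"dp":[0,0,-0.08],"delta_rot":[0,0,0],"jaw":0.3}
    - {"dp":[0,0,-0.11],"delta_rot":[0,0,0],"jaw":0}
    - {"dp":[0,0,-0.11],"delta_rot":[0,0,0],"jaw":0}

```text
clock: 6.6
tool_pos: [0.5337, -0.0192, 0.2412]
orientation: [-0.171, 0.227, 0.959, -0.005]
ft_force: [-0.3, 0.4, -0.9]
grip_width: 0.0836
grip_force: 0.0
```

Emit:
servo_tool:
  targets:
    - {"dp":[0,0,0],"delta_rot":[0,0,0],"jaw":0}
    - {"dp":[0,0,0],"delta_rot":[0,0,0],"jaw":0}
    - {"dp":[0,0,0],"delta_rot":[0,0,0],"jaw":0}

```text
clock: 6.9
tool_pos: [0.5316, -0.0195, 0.2377]
orientation: [-0.174, 0.227, 0.958, -0.006]
ft_force: [0.2, 0.4, 0.3]
grip_width: 0.0852
grip_force: 0.0
```

```bash
python3 -c "
from h import *
where()
f=grab_frame('wrist'); save(f,'pics/w5.png',(265,170,365,270),(600,600))"
```

```text
gun mm [ 45.9  23.2 177.2] theta -15.0 zax [ 0.001  0.001 -1.   ] w 0.0852 q [ 0.29  0.88 -0.69  1.17  0.35  1.56  0.76]
```

View pics/w5.png

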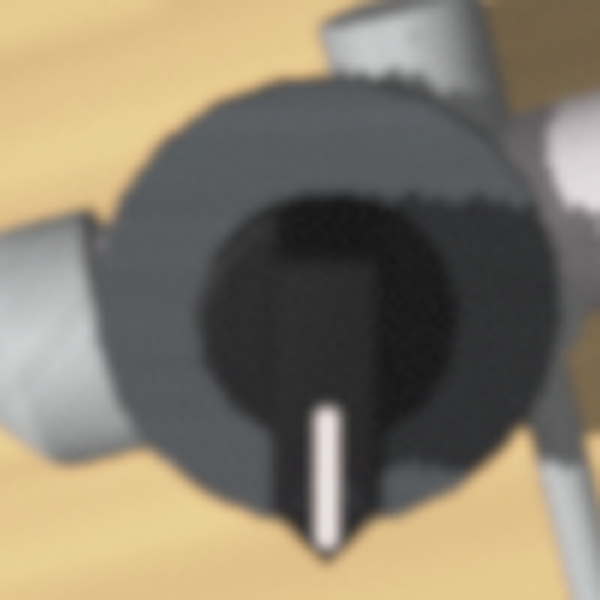

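```bash
python3 -c "
from h import *
move([-34,-29,120],0)"
```

```text
dp [-0.0636  0.0712  0.0571] rot [ -0.07  -0.06 -15.03] t 6.95
```

Emit:
servo_tool:
  targets:
    - {"dp":[-0.0636,0.0712,0],"delta_rot":[0,0,-15],"jaw":0}
    - {"dp":[-0.0636,0.0712,0.02],"delta_rot":[0,0,-15],"jaw":0}
    - {"dp":[-0.0636,0.0712,0.057],"delta_rot":[0,0,-15],"jaw":0}
    - {"dp":[-0.0636,0.0712,0.057],"delta_rot":[0,0,-15],"jaw":0}
    - {"dp":[-0.0636,0.0712,0.057],"delta_rot":[0,0,-15],"jaw":0}
    - {"dp":[-0.0636,0.0712,0.057],"delta_rot":[0,0,-15],"jaw":0}
    - {"dp":[-0.0636,0.0712,0.057],"delta_rot":[0,0,-15],"jaw":0}
    - {"dp":[-0.0636,0.0712,0.057],"delta_rot":[0,0,-15],"jaw":0}

```text
clock: 7.75
tool_pos: [0.5972, 0.0202, 0.1585]
orientation: [-0.172, 0.1, 0.98, 0.017]
ft_force: [-0.3, -0.3, 0.2]
grip_width: 0.0857
grip_force: 0.0
```

```bash
python3 -c "
from h import *
where(); move([-35,-28,13],0)
f=grab_frame('wrist'); cv2.imwrite('pics/w6.png',f['image'])
a=f['image']; t=grab_frame('top'); s=grab_frame('side')
Q=lambda *q: proj(f,G.apply(np.array(q)/1e3)+P0).round(1)
print(Q(45,25,60),Q(-35,2,46),Q(-35,-58,49))
b=cv2.resize(a,(560,420),interpolation=3)
cr=lambda g,x0,y0,w: cv2.resize(g['image'][y0:y0+w,x0:x0+w],(210,210),interpolation=2)
k=Q(45,25,60)[0].astype(int); cv2.imwrite('pics/m.png',np.hstack([b,np.vstack([cr(f,max(k[0]-35,0),max(k[1]-35,0),70),cr(s,355,200,50)])]))
"
```

```text
gun mm [-34.1 -29.  122. ] theta -0.1 zax [-0.001  0.    -1.   ] w 0.0857 q [ 0.19  1.08 -0.72  0.97  0.45  1.58  0.98]
dp [-0.0008 -0.0009  0.109 ] rot [-0.03  0.07 -0.06] t 7.75
[[230.7 123.7]] [[275.9 238.1]] [[358.5 239.5]]
```

View pics/m.png

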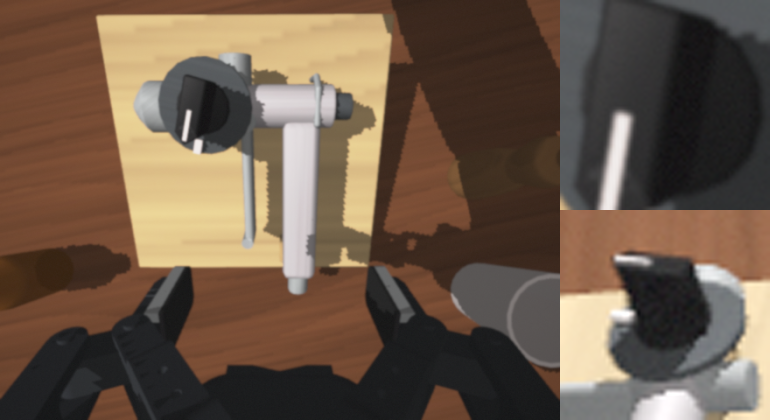

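```bash
python3 - <<'E'
from h import *
f=grab_frame('wrist'); a=f['image']
m=(a.min(2)>170).astype(np.uint8); roi=np.zeros_like(m); roi[110:182,195:240]=1
n,l,st,c=cv2.connectedComponentsWithStats(m*roi)
for i in range(1,n):
    if st[i,4]<10: continue
    y,x=np.where(l==i); p=np.c_[x,y]; 
    for z in (93,60):
        g=ongun(f,p,z); mu=g.mean(0); u=np.linalg.svd(g-mu)[2][0]
        print(st[i],z,mu.round(1),"axis",np.degrees(np.arctan2(u[1],u[0])).round(1),"from axis",np.degrees(np.arctan2(mu[1]-24,mu[0]-45.8)).round(1))
E
```

```text
[208 126  10  35 172] 93 [35.8 27.5] axis 164.6 from axis 160.7
[208 126  10  35 172] 60 [33.4 37.3] axis 164.6 from axis 132.9
[220 159  11  18 147] 93 [22.8 21.8] axis 165.0 from axis -174.6
[220 159  11  18 147] 60 [18.2 30.7] axis 165.0 from axis 166.4
```

Emit:
servo_tool:
  targets:
    - {"dp":[-0.001,0.001,0.02],"delta_rot":[0,0,0],"jaw":0}
    - {"dp":[-0.001,0.001,0.04],"delta_rot":[0,0,0],"jaw":0}
    - {"dp":[-0.001,0.001,0.06],"delta_rot":[0,0,0],"jaw":0}
    - {"dp":[-0.001,0.001,0.08],"delta_rot":[0,0,0],"jaw":0}
    - {"dp":[-0.001,0.001,0.095],"delta_rot":[0,0,0],"jaw":0}
    - {"dp":[-0.001,0.001,0.108],"delta_rot":[0,0,0],"jaw":0}
    - {"dp":[-0.001,0.001,0.108],"delta_rot":[0,0,0],"jaw":0}
    - {"dp":[-0.001,0.001,0.108],"delta_rot":[0,0,0],"jaw":0}

```text
clock: 8.75
tool_pos: [0.5621, 0.0286, 0.056]
orientation: [-0.173, 0.1, 0.98, 0.017]
ft_force: [-0.2, 0.1, 0.3]
grip_width: 0.0854
grip_force: 0.0
```

```bash
python3 -c "
from h import *
where();o=get_obs();print(o['ft_force'])
move([-35,-36,13],0)"
```

```text
gun mm [-35.2 -30.1  13.3] theta -0.0 zax [ 0.     0.001 -1.   ] w 0.0854 q [ 0.22  1.15 -0.71  1.22  0.51  1.3   0.89]
[-0.23159531  0.08992496  0.2954694 ]
dp [0.0002 0.0059 0.0003] rot [-0.03 -0.   -0.04] t 8.75
```

Emit:
servo_tool:
  targets:
    - {"dp":[0,0.003,0],"delta_rot":[0,0,0],"jaw":0.1}
    - {"dp":[0,0.006,0],"delta_rot":[0,0,0],"jaw":0.2}
    - {"dp":[0,0.006,0],"delta_rot":[0,0,0],"jaw":0.3}
    - {"dp":[0,0.006,0],"delta_rot":[0,0,0],"jaw":0.38}
    - {"dp":[0,0.006,0],"delta_rot":[0,0,0],"jaw":0.42}
    - {"dp":[0,0.006,0],"delta_rot":[0,0,0],"jaw":0.42}
    - {"dp":[0,0.006,0],"delta_rot":[0,0,0],"jaw":0.42}
  grip_force: 30

```text
clock: 9.45
tool_pos: [0.5635, 0.0334, 0.0561]
orientation: [-0.172, 0.1, 0.98, 0.016]
ft_force: [0.5, -8.4, 6.8]
grip_width: 0.0498
grip_force: 6.1
```

```bash
python3 -c "
from h import *
where();o=get_obs();print(G.inv().apply(o['ft_force']),o['grip_force'])"
```

```text
gun mm [-35.5 -35.   13.5] theta -0.1 zax [-0.001  0.002 -1.   ] w 0.0498 q [ 0.21  1.15 -0.71  1.22  0.51  1.3   0.89]
[0.24056931 8.07734432 7.13556223] 6.064245691231918
```

Emit:
servo_tool:
  targets:
    - {"dp":[0,0,0],"delta_rot":[0,0,0],"jaw":0.46}
    - {"dp":[0,0,0],"delta_rot":[0,0,0],"jaw":0.5}
    - {"dp":[0,0,0],"delta_rot":[0,0,0],"jaw":0.6}
    - {"dp":[0,0,0],"delta_rot":[0,0,0],"jaw":0.7}
    - {"dp":[0,0,0],"delta_rot":[0,0,0],"jaw":0.7}
    - {"dp":[0,0,0],"delta_rot":[0,0,0],"jaw":0.7}
    - {"dp":[0,0,0],"delta_rot":[0,0,0],"jaw":0.7}
    - {"dp":[0,0,0],"delta_rot":[0,0,0],"jaw":0.7}
  grip_force: 40

```text
clock: 10.25
tool_pos: [0.564, 0.0349, 0.0566]
orientation: [-0.172, 0.1, 0.98, 0.018]
ft_force: [5.0, -1.1, 10.7]
grip_width: 0.0456
grip_force: 39.2
```

```bash
python3 -c "
from h import *
where();o=get_obs();print(G.inv().apply(o['ft_force']),o['grip_force'])"
```

```text
gun mm [-35.6 -36.6  14.1] theta -0.0 zax [-0.002 -0.    -1.   ] w 0.0456 q [ 0.21  1.15 -0.71  1.22  0.51  1.3   0.89]
[-1.13326848  0.08109239 11.78830775] 39.15343739558011
```

Emit:
servo_tool:
  targets:
    - {"dp":[0,0,0],"delta_rot":[0,0,0],"jaw":0.7}
    - {"dp":[0,0,0],"delta_rot":[0,0,0],"jaw":0.7}
    - {"dp":[0,0,0],"delta_rot":[0,0,0],"jaw":0.7}
    - {"dp":[0,0,0],"delta_rot":[0,0,0],"jaw":0.7}
    - {"dp":[0,0,0],"delta_rot":[0,0,0],"jaw":0.4}
    - {"dp":[0,0,0],"delta_rot":[0,0,0],"jaw":0.25}
    - {"dp":[0,0,0],"delta_rot":[0,0,0],"jaw":0.1}
    - {"dp":[0,-0.003,0],"delta_rot":[0,0,0],"jaw":0}

```text
clock: 11.05
tool_pos: [0.5625, 0.0322, 0.0558]
orientation: [-0.173, 0.099, 0.98, 0.017]
ft_force: [-0.2, 0.3, -0.0]
grip_width: 0.0856
grip_force: 0.0
```

Emit:
servo_tool:
  targets:
    - {"dp":[0,-0.003,0],"delta_rot":[0,0,0],"jaw":0}
    - {"dp":[0,-0.003,0],"delta_rot":[0,0,0],"jaw":0}
    - {"dp":[0,-0.003,0],"delta_rot":[0,0,0],"jaw":0}
    - {"dp":[0,-0.003,-0.02],"delta_rot":[0,0,0],"jaw":0}
    - {"dp":[0,-0.003,-0.05],"delta_rot":[0,0,0],"jaw":0}
    - {"dp":[0,-0.003,-0.08],"delta_rot":[0,0,0],"jaw":0}
    - {"dp":[0,-0.003,-0.11],"delta_rot":[0,0,0],"jaw":0}
    - {"dp":[0,-0.003,-0.13],"delta_rot":[0,0,0],"jaw":0}

```text
clock: 11.85
tool_pos: [0.6061, 0.02, 0.1797]
orientation: [-0.172, 0.1, 0.98, 0.018]
ft_force: [-0.5, 0.9, 0.5]
grip_width: 0.0856
grip_force: 0.0
```

Emit:
servo_tool:
  targets:
    - {"dp":[0,0,0],"delta_rot":[0,0,0],"jaw":0}
    - {"dp":[0,0,0],"delta_rot":[0,0,0],"jaw":0}
    - {"dp":[0,0,0],"delta_rot":[0,0,0],"jaw":0}

```text
clock: 12.15
tool_pos: [0.6049, 0.0198, 0.1769]
orientation: [-0.174, 0.1, 0.98, 0.017]
ft_force: [-0.7, 0.0, -0.2]
grip_width: 0.0854
grip_force: 0.0
```

```bash
python3 -c "
from h import *
where()
f=grab_frame('wrist'); cv2.imwrite('pics/w7.png',f['image'])"
```

```text
gun mm [-34.9 -30.1 141.9] theta -0.0 zax [ 0.001  0.001 -1.   ] w 0.0854 q [ 0.18  1.07 -0.72  0.89  0.45  1.65  1.  ]
```

View pics/w7.png

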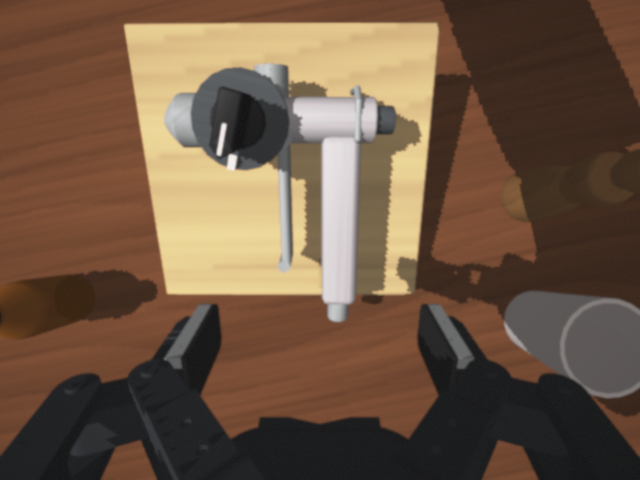

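The trigger is back at rest at (285,265), and the knob line at (222,140) still points at the mark at (233,161). The objects are undisturbed and the arm is clear.

```bash
python3 -c "
from workcell import *
print(hand_in())"
```

```text
the job is handed in; nothing more can be done
None
```

The knob is set to within about half a degree of the mark, the trigger was squeezed to its stop, held and released, and the job is handed in with the arm clear; hand-in returned no verdict.

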